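# Open the oil port of the testing machine's power unit without cracking the sight cap

## Task

Unscrew the brittle yellow sight cap from the blue hydraulic power unit, lift it clear and set it down softly, upright on its skirt, near the middle of the green mat, then let go. The cap cracks easily: hold it with a light grip of about 20 N and never more than 30 N, let it rise with its thread as you turn instead of pulling at it, and do not drop it or press it down. Do not knock the gauge or the valve block beside the port, nor shift the bottle, the steel jaw, the brass weight or the test specimen.

Things in the scene. Friction and masses are not known exactly. Their poses are not given: they have to be found in the camera images.
- unit: Blue and grey bench-top hydraulic power unit, fixed. Origin on the vertical axis of its threaded port, at table level. Housing 220 (x) by 160 (y) by 110 mm tall; in its own frame it spans x -90 to +130 and y -80 to +80 mm. Its z axis is up.
- port (a point): Seat of the port, on the port axis: top of a steel collar of 58 mm diameter standing 14 mm above the housing (124 mm above the table); the seated cap's skirt rests on it. Axes as the unit's.
- neck_top (a point): Top centre of the threaded aluminium neck (under the cap), 50 mm wide, 38 mm above the seat. Right-handed thread: the cap unscrews counter-clockwise seen from above and rises 36 mm a turn, with up-and-down play. From 215 degrees past home it is free and lifts straight off; turning on is harmless. Lift it 40 mm before moving sideways.
- cap_top (a point): Centre of the cap's top, 46 mm above its skirt's edge. Cap yaw = unit yaw is home; it starts resting on the seat, 0 to 50 degrees counter-clockwise of home. At A degrees past home (up to 215) the skirt can stand between 0.1 A - 5.5 mm (or 0, if more) and 0.1 A + 1.5 mm above the seat. Let go part way, it stays on its thread.
- cap_center (a point): Centre (half-way up, on the axis) of the brittle yellow twelve-sided sight cap: 62 mm across flats, 46 mm tall, about 0.14 kg, loose, open below, z up. Flats face its own +x and every 30 degrees from there; a red mark on the top rim lies towards its +x. Its skirt's lower edge is 23 mm below this point. It is screwed on the port.
- gauge_top (a point): Top centre of the round steel pressure gauge fixed on the housing, 42 mm diameter; 86 mm from the port axis towards the unit's +x, top 54 mm above the housing.
- valve_top (a point): Top centre of the aluminium valve block with black button fixed on the housing, 24 (x) by 50 (y) mm in the unit's frame; 75 mm from the port axis towards the unit's -x, top 55 mm above the housing (the block alone 35 mm).
- mat_top (a point): Centre of the upper face of the square green mat, 130 by 130 mm, 5 mm thick, fixed on the table, edges along its own x and y.
- bottle_center (a point): Centre of the amber glass oil-sample bottle with black cap, standing, 60 mm diameter, 150 mm tall, loose.
- jaw_center (a point): Centre of the dark steel serrated jaw block, 50 by 80 by 50 mm (own x, y, z), loose, about 0.9 kg.
- specimen_center (a point): Centre of the flat steel tensile specimen (dog-bone) lying along its own y: 160 mm long, 24 mm wide, 8 mm thick, loose.
- weight_center (a point): Centre of the brass calibration weight with a knob, standing, 50 mm diameter, 68 mm tall, loose, about 0.75 kg.
Not all that is in view belongs to the job. There is more than one size of the part that bears mat_top; the job needs the larger.

How it is judged:
By the outcome, as a careful person would: the job done as asked, in the order asked, and still so for the second after the job is handed in, with the robot touching nothing.
It also fails if it takes over 59 s, if anything falls off the work surface, if the arm or the gripper's body presses on something with over 40 N, if the wrist force passes 120 N, or if a joint passes its speed limit or range.

## Robot

A 6-joint arm with a two-finger parallel gripper is mounted at the origin on the work surface. World frame = base frame: x ahead of the robot, y to its left, z up, the work surface at z = 0. Lengths are in m, angles in rad, forces in N, time in s.
With the tool pointing down it reaches from about 0.325 to 0.775 m from the base axis. Payload 5.5 kg.
Tool frame: the origin (TCP) lies between the finger pads; the fingertips stand 8 mm ahead of it and the grasp point (between the pads) lies 11 mm behind it (tcp_to_tips is the distance from the TCP to the fingertips, in m); z points along the fingers, y is the direction in which the jaws open and shut (so a half turn about z gives the same grasp; the last joint's range is limited). The gripper opens to 88 mm and grips with 3 to 60 N. Pads are 20 mm wide; open, the fingers measure 115 mm over their backs; the gripper's body (75 mm by 178 mm) begins 61 mm behind the grasp point.
Start: joints at [-1.16, 0.091, 1.231, -0, 1.82, -0.057], TCP at [0.271, -0.536, 0.231] pointing down, gripper open.
Joint ranges: [-2.87, 2.87], [-0.86, 2.18], [0.17, 2.46], [-1.51, 4.65], [0.06, 2.69], [-2.65, 2.65]. Speed limits (rad/s): [2.57, 2.57, 3.01, 3.14, 3.14, 3.14].

## Interface

Orientations are given as a unit quaternion [w, x, y, z].
In Python, from bench import * gives the robot as it stands. Calls block until the motion is done:
- move_to(position, orientation): joint-space move of the TCP to a pose.
- move_l(position, speed=0.15, orientation=None): straight line of the TCP; orientation=None keeps the orientation; speed is the mean speed in m/s.
- movej(angles): joint-space move.
- gripper_open() and close(): open the fingers fully, or close them until they stop; the grip force is fixed at half the most.
- hold(seconds).
- inverse_kinematics(position, orientation): joint angles nearest the present ones, or None.
- state(): the state.
- get_image(name): name is "scene" or "top" or "wrist"; returns a dict with "frame" (420x560x3 uint8, blue, green, red), "depth" (420x560 float32, m along the optical axis (not along the pixel's ray), 0 where there is no reading), "camera_matrix" (3x3 intrinsics, pixels), "k1" (the pictures are not rectified: a ray, as slopes to the right and down, at radius r is drawn at 1 + k1 r^2 times it, then the intrinsics apply), "view" (4x4, takes a point from world to camera coordinates). Camera axes: x right, y up, looking along -z (the intrinsics and any distortion apply to the point x, -y, -z); pixel columns grow to the right and rows downward; lengths in m; the calibration is good to about 2 mm. A picture is of the moment at which its call begins.
A pose or a line that the arm cannot do raises IKError and nothing moves.
- job_done(): hands the job in, once; it reports no verdict.
The state is a dict: "time": time; "joint_pos": joint angles; "dq": joint speeds; "joint_torque": joint torques, N m; "ee_pos": TCP position; "ee_rot": TCP orientation; "ft_force": force on the tool from outside, world axes, zero at the start; "moment": the same for the moment, N m; "finger_gap": finger opening in m.
Only numpy, scipy, OpenCV 4.12 (cv2) and the standard library are available. Lean on these libraries where they do the work, as an engineer would, in place of code of your own. Each camera call takes 0.05 s, during which the arm holds its last target. There are 200 camera calls.

## Working session

There is one attempt and no reset: what is moved stays moved. The work goes in short steps, each a Python script; the robot and the scene stay as the last script left them, time stands still between calls to the robot, and variables do not carry over. Pictures are saved under pics/ and viewed, about 8 in all and at most 12, crops included, and the job is handed in when it is done.

View pics/scene.png

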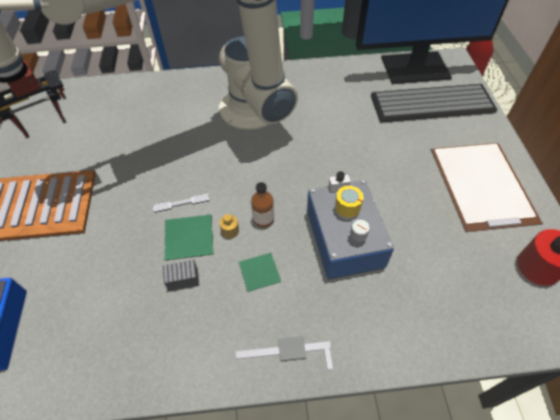

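View pics/top.png

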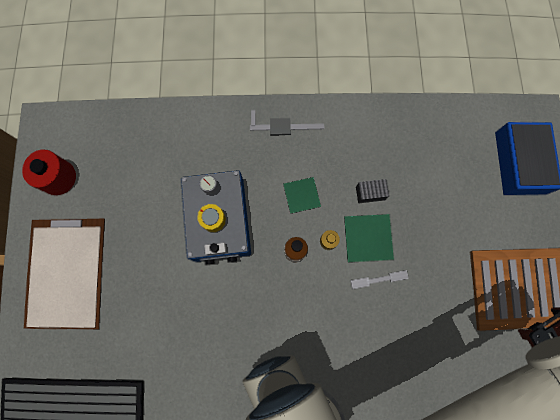

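The top view shows these candidates. For the cap, the yellow ring at (210,217) is on the blue unit, while the round yellow thing at (330,240) is the brass weight. For the mat, the large one is at (369,238) and the small one at (302,195). I choose the cap at (210,217) and the large mat at (369,238). Next I'll measure both and check them in a crop.

```bash
cat > h.py <<'E'
import numpy as np,cv2,pickle
def deproj(im,uv,depth=None):
    """pixels -> world points (N,3)"""
    K=im["camera_matrix"];uv=np.atleast_2d(np.asarray(uv,float))
    p=cv2.undistortPoints(uv[:,None],K,np.array([im["k1"],0,0,0.]))[:,0]
    d=np.array([im["depth"][int(round(v)),int(round(u))] for u,v in uv]) if depth is None else depth
    c=np.c_[p[:,0]*d,-p[:,1]*d,-d,np.ones(len(d))]
    return (c@np.linalg.inv(im["view"]).T)[:,:3]
def cloud(im):
    h,w=im["depth"].shape;v,u=np.mgrid[:h,:w]
    P=deproj(im,np.c_[u.ravel(),v.ravel()],im["depth"].ravel()).reshape(h,w,3)
    P[im["depth"]<=0]=np.nan
    return P
def rect(mask,P):
    return cv2.minAreaRect(P[mask][:,:2].astype(np.float32)*1000)
E
python3 - <<'E'
from h import *
for n in("scene","top"):
    im=pickle.load(open(n+".pkl","rb"));P=cloud(im);hsv=cv2.cvtColor(im["frame"],cv2.COLOR_BGR2HSV)
    H,S,V=[hsv[...,i].astype(int) for i in range(3)]
    g=((H>65)&(H<95)&(S>90)&(P[...,2]<.03)&(P[...,0]>.2)).astype(np.uint8)
    k,l,st,c=cv2.connectedComponentsWithStats(g)
    for i in range(1,k):
        if st[i,4]>200: print(n,"green",c[i],st[i,4],rect(l==i,P),np.nanmedian(P[l==i],0))
    z=P[...,2]
    box=(P[...,0]>.25)&(P[...,0]<.8)&(P[...,1]>.0)&(P[...,1]<.6)
    m=box&(z>.103)&(z<.117);print(n,"housing",rect(m,P),np.nanmedian(z[m]))
    y=(H>20)&(H<35)&(S>150)&box&(z>.16)&(z<.18);print(n,"captop",rect(y,P),np.nanmedian(P[y],0),y.sum())
    r=((H<8)|(H>172))&(S>130)&box&(z>.15)&(z<.18);print("red",np.argwhere(r)[:,::-1].mean(0),np.nanmean(P[r],0),r.sum())
    for nm,lo,hi in(("gauge/valve",.158,.168),):
        m=(box&(z>.14)&(z<.18)).astype(np.uint8);k,l,st,c=cv2.connectedComponentsWithStats(m)
        for i in range(1,k):
            if st[i,4]>20:print(n,c[i],st[i,4],np.nanmean(P[l==i],0),np.nanmax(z[l==i]))
    # table obstacles
    m=((z>.02)&(P[...,0]>.25)&(P[...,0]<.8)&(abs(P[...,1])<.4)).astype(np.uint8);k,l,st,c=cv2.connectedComponentsWithStats(m)
    for i in range(1,k):
        if st[i,4]>60:print(n,"obj",c[i],st[i,4],np.nanmean(P[l==i],0),np.nanpercentile(z[l==i],98))
im=pickle.load(open("top.pkl","rb"));a=cv2.resize(im["frame"][165:270,165:275],None,fx=5,fy=5,interpolation=cv2.INTER_CUBIC);cv2.imwrite("pics/crop.png",a)
E
```

```text
scene green [188.23492246 237.03388857] 1741 ((506.6513366699219, -200.91116333007812), (126.65185546875, 123.32767486572266), 2.042705774307251) [ 0.5104975  -0.20124266  0.00298563]
scene green [259.19934641 271.54684096] 918 ((634.1326904296875, -17.12670135498047), (84.56546783447266, 82.50650787353516), 11.655488014221191) [ 0.63510477 -0.01745297  0.00172785]
scene housing ((566.22705078125, 152.2858428955078), (227.3067626953125, 295.56243896484375), 2.8299074172973633) 0.10860845560963384
scene captop ((544.74072265625, 215.37322998046875), (60.31831741333008, 63.3124885559082), 68.18683624267578) [0.55401858 0.20905397 0.16818302] 238
red [nan nan] [nan nan nan] 0
scene [339.09340659 178.08241758] 182 [0.47188484 0.2057177  0.15041752] 0.1667602517596941
scene [261.49275362 186.42028986] 69 [0.47380649 0.00868696 0.14762276] 0.1523049222468531
scene [348.68137255 199.21078431] 612 [0.55049156 0.21269156 0.16466525] 0.1737839331030273
scene [359.38795987 229.14715719] 299 [0.63403359 0.22149194 0.15948266] 0.16757265080926187
scene obj [60.13970588 10.70465686] 816 [ 0.263967
[... 1413 characters left out ...]
91125
top [214.33980583 248.34951456] 206 [0.46692294 0.20521702 0.15247368] 0.16968240589831285
top obj [215.17349354 217.05789186] 5493 [0.55140356 0.20913122 0.11803373] 0.17326751348465289
top obj [372.34166667 190.105     ] 600 [ 0.63116399 -0.21303385  0.04969732] 0.05805442882462717
top obj [329.44599303 239.33449477] 287 [ 0.49659033 -0.08796822  0.05192052] 0.07203533166076222
top obj [295.39957717 249.14164905] 473 [0.46570051 0.0065278  0.1097946 ] 0.15391517327660612
top obj [547.09915612 348.28902954] 474 [ 0.25884544 -0.35822329  0.52846784] 0.5679870090099208<stdin>:13: RuntimeWarning: Mean of empty slice.
  ret = um.true_divide(
<stdin>:13: RuntimeWarning: Mean of empty slice
```

View pics/crop.png

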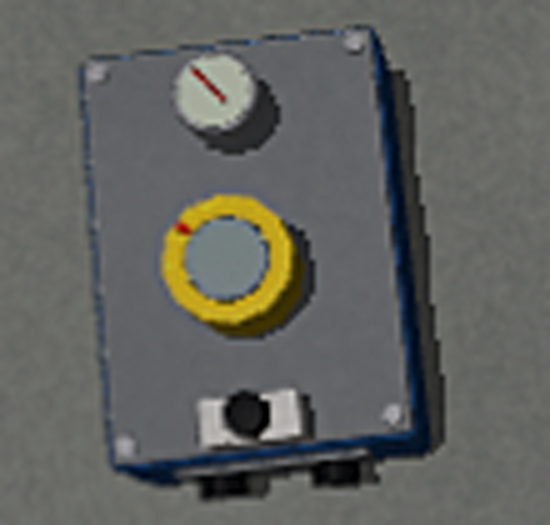

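The crop at pixel (230,260) shows the yellow cap with its red mark up and left at about (183,229). That is about 57° in world yaw. The gauge is at the top (+x) and the valve at the bottom, which puts the unit's yaw at about 5.6°. The choice is confirmed. Next I'll check whether the grip call takes a force and which joint 6 ranges work, then move above for a close look.

```bash
cat >> h.py <<'E'
from scipy.spatial.transform import Rotation as Rn
def quat(phi):
    """tool down, jaw axis (tool y) at world yaw phi deg"""
    a=np.radians(phi);y=np.array([np.cos(a),np.sin(a),0]);z=np.array([0,0,-1.]);x=np.cross(y,z)
    q=Rn.from_matrix(np.c_[x,y,z]).as_quat();return [float(q[3]),*map(float,q[:3])]
E
python3 - <<'E'
from bench import *
from h import *
for kw in ({"bogus":1},):
    try: close(**kw)
    except Exception as e: print(type(e),e)
for phi in (56,86,116,146,-124,-94,-64,-34):
    o=[]
    for d in(0,60,120,180):
        q=inverse_kinematics([.542,.213,.19],quat(phi+d)); o.append(None if q is None else np.round(q,2)[[0,3,5]])
    print(phi,o)
print(state()["time"],state()["finger_gap"])
E
```

```text
<class 'TypeError'> got an unexpected keyword argument 'bogus'
56 [array([ 0.32, -0.  , -0.66]), array([ 0.32, -0.  , -1.71]), None, array([ 0.32, -0.  ,  2.48])]
86 [array([ 0.32, -0.  , -1.18]), array([ 0.32, -0.  , -2.23]), None, array([ 0.32, -0.  ,  1.96])]
116 [array([ 0.32, -0.  , -1.71]), None, array([ 0.32, -0.  ,  2.48]), array([ 0.32, -0.  ,  1.43])]
146 [array([ 0.32, -0.  , -2.23]), None, array([ 0.32, -0.  ,  1.96]), array([ 0.32, -0.  ,  0.91])]
-124 [array([ 0.32, -0.  ,  2.48]), array([ 0.32, -0.  ,  1.43]), array([ 0.32, -0.  ,  0.39]), array([ 0.32, -0.  , -0.66])]
-94 [array([ 0.32, -0.  ,  1.96]), array([ 0.32, -0.  ,  0.91]), array([ 0.32, -0.  , -0.14]), array([ 0.32, -0.  , -1.18])]
-64 [array([ 0.32, -0.  ,  1.43]), array([ 0.32, -0.  ,  0.39]), array([ 0.32, -0.  , -0.66]), array([ 0.32, -0.  , -1.71])]
-34 [array([ 0.32, -0.  ,  0.91]), array([ 0.32, -0.  , -0.14]), array([ 0.32, -0.  , -1.18]), array([ 0.32, -0.  , -2.23])]
0.1 0.08785621763286472
```

```bash
python3 - <<'E'
from bench import *
from h import *
move_to([.542,.213,.33],quat(-94))
s=state();print(s["time"],np.round(s["joint_pos"],2),np.round(s["ee_pos"],4))
hold(.3)
im=get_image("wrist");pickle.dump(im,open("wrist.pkl","wb"));cv2.imwrite("pics/wrist.png",im["frame"])
P=cloud(im);hsv=cv2.cvtColor(im["frame"],cv2.COLOR_BGR2HSV);H,S,V=[hsv[...,i].astype(int) for i in range(3)];z=P[...,2]
y=(H>20)&(H<35)&(S>130)&(z>.155)&(z<.185);print("cap",rect(y,P),np.nanmedian(z[y]),y.sum())
pts=P[y][:,:2].astype(np.float32);(c,r)=cv2.minEnclosingCircle(pts*1000);print(c,r)
r=((H<8)|(H>172))&(S>130)&(z>.15)&(z<.185)
k,l,st,c=cv2.connectedComponentsWithStats(r.astype(np.uint8))
for i in range(1,k):
    if st[i,4]>3: print("red",c[i],st[i,4],np.nanmean(P[l==i],0))
for a in((),):
    for f in ("force","grip_force","effort","max_force","f"):
        try:
            t=state()["time"];close(**{f:20.0});print("accepted",f,state()["time"]-t,state()["finger_gap"]);break
        except TypeError as e: print(e)
    else:
        try: close(20.0);print("positional ok")
        except TypeError as e: print(e)
print(state()["time"],state()["finger_gap"])
E
```

```text
2.925 [ 0.31  0.09  1.06 -0.    2.    1.96] [0.5423 0.2123 0.3298]
cap ((541.6785278320312, 215.34915161132812), (61.190494537353516, 61.57608413696289), 85.40225982666016) 0.16914298775908626 1909
(541.2957763671875, 215.3810577392578) 32.075714111328125
red [258.89473684  98.        ] 38 [0.62947007 0.22648285 0.16471415]
red [254.7  183.15] 20 [0.55630761 0.23650789 0.1700333 ]
got an unexpected keyword argument 'force'
got an unexpected keyword argument 'grip_force'
got an unexpected keyword argument 'effort'
got an unexpected keyword argument 'max_force'
got an unexpected keyword argument 'f'
too many positional arguments
3.275 0.0876626148583424
```

View pics/wrist.png

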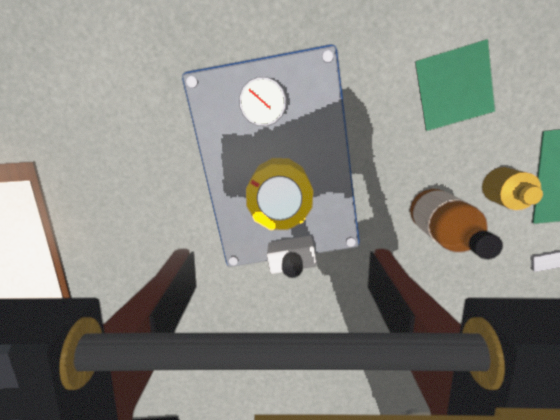

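The wrist view shows the cap ring at (279,198), the red mark at (255,183), the valve button at (292,263) and the gauge at (263,101). The fingers straddle the cap about evenly, at (190,255) and (375,255). The API has no force setting, so `close()` gives its fixed 30 N, which is right at the limit. I'll centre carefully so nothing gets added to that.

```bash
python3 - <<'E'
from bench import *
from h import *
q=quat(-94);tgt=np.array([.5418,.2150,.138])
def rep(n):
    s=state();print(n,round(float(s["time"]),2),np.round(s["ee_pos"],4),"F",np.round(s["ft_force"],2),"M",np.round(s["moment"],2),"gap",round(float(s["finger_gap"]),4));return s
move_l([*tgt[:2],.20],speed=.1);rep("above")
move_l(list(tgt),speed=.05);hold(.3);s=rep("down")
e=tgt-s["ee_pos"]
if np.linalg.norm(e)>.0004: move_l(list(tgt+e),speed=.01);hold(.2);rep("corr")
im=get_image("wrist");pickle.dump(im,open("wrist2.pkl","wb"));cv2.imwrite("pics/wrist2.png",im["frame"])
E
```

```text
above 4.72 [0.5421 0.2151 0.2009] F [ 0.3  -0.19  0.26] M [ 0.02  0.02 -0.  ] gap 0.0874
down 6.42 [0.5419 0.215  0.1382] F [ 0.24  0.21 -0.25] M [ 0.04  0.02 -0.01] gap 0.0875
```

View pics/wrist2.png

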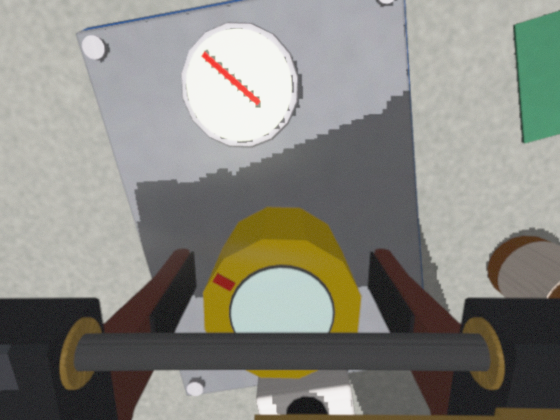

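The cap spans columns 203 to 361, so its centre is at 282, midway between the fingers at 192 and 372. It is centred and the side flats are square to the jaws. I'll close and take a small first turn.

```bash
cat >> h.py <<'E'
def rep(n):
    from bench import state
    s=state();print(n,round(float(s["time"]),2),np.round(s["ee_pos"],4),"F",np.round(s["ft_force"],2),"M",np.round(s["moment"],2),"gap",round(float(s["finger_gap"]),4),"q6",round(float(s["joint_pos"][5]),2));return s
E
python3 - <<'E'
from bench import *
from h import *
close();rep("closed");hold(.3);rep("settled")
# A ~49 at d=0; skirt height: 0 -> mid-band 0.1A-2
z=lambda d:.138+max(0.001*min(1,d/10), (0.1*(49+d)-2)/1000 if d>=20 else 0.0005+ (4.9-.5)/1000*d/20)
dz=z(20)-.138
move_l([.5418,.2150,z(20)],speed=dz/1.5,orientation=quat(-94+20));rep("20deg")
hold(.3);rep("hold")
E
```

```text
closed 6.98 [0.5418 0.215  0.138 ] F [0.41 0.51 0.89] M [ 0.04 -0.    0.01] gap 0.0621 q6 1.96
settled 7.28 [0.5418 0.215  0.138 ] F [-0.57  0.85 -0.25] M [ 0.  0. -0.] gap 0.0621 q6 1.96
20deg 8.93 [0.5418 0.215  0.1429] F [ 0.81  0.08 -1.2 ] M [ 0.    0.02 -0.02] gap 0.0622 q6 1.61
hold 9.23 [0.5418 0.215  0.1429] F [ 0.02  0.85 -2.19] M [ 0.04  0.   -0.01] gap 0.0618 q6 1.61
```

```bash
python3 - <<'E'
from bench import *
from h import *
z=lambda d:.138+(0.1*(49+d)-2)/1000
d0=20
for d in (53,86,119,152,185):
    move_l([.5418,.2150,z(d)],speed=(z(d)-z(d0))/1.6,orientation=quat(-94+d));d0=d
    s=rep(d)
    if np.linalg.norm(s["ft_force"])>8: print("STOP");break
else:
    move_l([.5418,.2150,z(185)+.006],speed=.01);s=rep("lift6")
im=get_image("wrist");cv2.imwrite("pics/w3.png",im["frame"])
E
```

```text
53 10.48 [0.5418 0.215  0.1462] F [ 0.41 -0.39 -1.97] M [-0.01 -0.06  0.01] gap 0.0622 q6 1.04
86 11.73 [0.5418 0.215  0.1495] F [ 0.05 -0.46 -2.83] M [-0.05 -0.04  0.01] gap 0.0624 q6 0.46
119 12.98 [0.5418 0.215  0.1528] F [-0.25  0.39 -1.88] M [-0.01 -0.12  0.01] gap 0.0618 q6 -0.12
152 14.23 [0.5418 0.215  0.1561] F [-0.3  -0.13 -2.15] M [ 0.04 -0.12 -0.03] gap 0.0622 q6 -0.69
185 15.48 [0.5418 0.215  0.1594] F [-0.3  -0.03 -2.64] M [ 0.06 -0.13 -0.  ] gap 0.062 q6 -1.27
lift6 16.23 [0.5418 0.215  0.1654] F [ 0.21  0.58 -2.17] M [ 0.05 -0.16  0.03] gap 0.0619 q6 -1.27
```

View pics/w3.png

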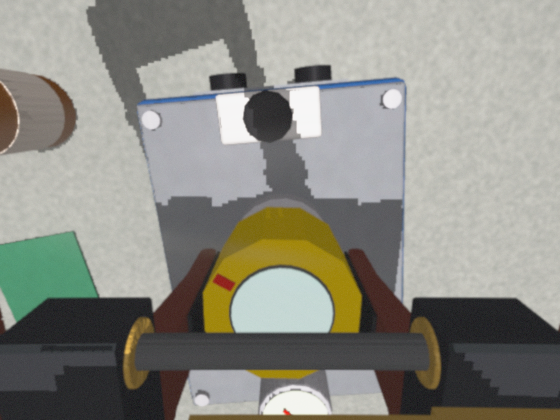

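The red mark at (224,283) sits exactly as it did before relative to the jaws, so the cap did not slip. The cap is now above the thread band with only its own weight on the wrist. Next I'll lift it and carry it high over the large mat.

```bash
python3 - <<'E'
from bench import *
from h import *
move_l([.5418,.2150,.26],speed=.06);rep("up")
move_to([.5055,-.2035,.26],quat(1));rep("over");
move_l([.5055,-.2035,.07],speed=.09);hold(.2);rep("low")
im=get_image("wrist");pickle.dump(im,open("w4.pkl","wb"));cv2.imwrite("pics/w4.png",im["frame"])
im=get_image("top");cv2.imwrite("pics/t4.png",cv2.resize(im["frame"][150:310,260:440],None,fx=3,fy=3))
E
python3 -c "
import cv2,numpy as np
a=cv2.imread('pics/w4.png');b=cv2.imread('pics/t4.png');b=cv2.resize(b,(270,240));a=cv2.resize(a,(500,375));c=np.zeros((375,770,3),'uint8');c[:,:500]=a;c[:240,500:]=b;cv2.imwrite('pics/c4.png',c)"
```

```text
up 18.01 [0.5417 0.215  0.2595] F [-1.14  0.41 -1.77] M [ 0.03 -0.11 -0.  ] gap 0.0619 q6 -1.27
over 19.56 [ 0.5059 -0.2026  0.26  ] F [ 0.62  0.68 -1.09] M [ 0.02 -0.09 -0.  ] gap 0.062 q6 -0.46
low 22.02 [ 0.5056 -0.2036  0.0702] F [-0.14 -0.93 -1.83] M [-0.03 -0.07  0.03] gap 0.0622 q6 -0.46
```

View pics/c4.png

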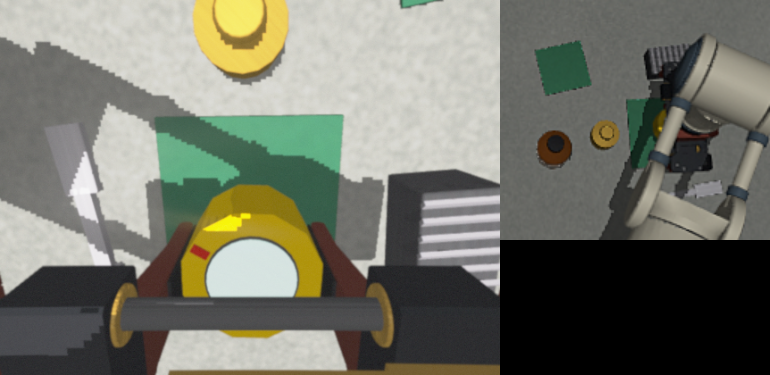

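The mat spans columns 155 to 343 (centre 249) and the cap is at column 251, so it is centred. The jaw block, weight and specimen are all clear of the fingers. I'll lower gently and watch the force.

```bash
python3 - <<'E'
from bench import *
from h import *
x,y=.5055,-.2035
move_l([x,y,.024],speed=.03);hold(.3)
b=np.mean([(hold(.05),state()["ft_force"][2])[1] for _ in range(8)]);print("base",b)
z=.0225
while z>.0145:
    move_l([x,y,z],speed=.005);f=np.mean([(hold(.04),state()["ft_force"][2])[1] for _ in range(5)])
    print(round(z,4),round(float(state()["ee_pos"][2]),4),round(f-b,2))
    if f-b>1.3: break
    z-=.0005
rep("contact")
E
```

```text
base -1.38538294897098
0.0225 0.0225 -0.54
0.022 0.022 -0.15
0.0215 0.0215 -0.16
0.021 0.021 -0.26
0.0205 0.0205 -0.54
0.02 0.02 -0.17
0.0195 0.0195 -0.41
0.019 0.019 -0.56
0.0185 0.019 5.31
contact 28.82 [ 0.5055 -0.2035  0.019 ] F [-3.3   0.17  4.61] M [0.16 0.51 0.03] gap 0.062 q6 -0.46
```

```bash
python3 - <<'E'
from bench import *
from h import *
x,y=.5055,-.2035
move_l([x,y,.0189],speed=.004);hold(.2);rep("eased")
gripper_open();hold(.2);rep("open")
move_l([x,y,.12],speed=.06);rep("up")
move_to([.36,-.20,.30],quat(1));hold(.3);rep("clear")
im=get_image("wrist");P=cloud(im);top=get_image("top")
for n,m in(("wrist",im),("top",top)):
    P=cloud(m);hsv=cv2.cvtColor(m["frame"],cv2.COLOR_BGR2HSV);H,S=hsv[...,0].astype(int),hsv[...,1];z=P[...,2]
    c=(H>20)&(H<35)&(S>130)&(z>.04)&(z<.06)&(P[...,1]<-.14)
    if c.sum()>20: print(n,cv2.minEnclosingCircle(P[c][:,:2].astype(np.float32)*1000),np.nanmedian(z[c]),c.sum())
cv2.imwrite("pics/end.png",np.hstack([cv2.resize(im["frame"],(400,300)),cv2.resize(top["frame"][130:310,160:400],(400,300))]))
E
```

```text
eased 29.27 [ 0.5056 -0.2035  0.019 ] F [-2.04  0.73  3.46] M [0.13 0.3  0.  ] gap 0.0622 q6 -0.46
open 30.07 [ 0.5055 -0.2035  0.0189] F [-0.26  0.05 -0.43] M [-0.03 -0.09  0.02] gap 0.0874 q6 -0.46
up 31.91 [ 0.5053 -0.2034  0.1196] F [-0.73 -1.46  0.22] M [ 0.01 -0.08  0.02] gap 0.0876 q6 -0.46
clear 33.13 [ 0.3603 -0.1999  0.2988] F [-0.5   0.28  0.05] M [ 0.02 -0.08 -0.03] gap 0.0882 q6 -0.61
wrist ((504.2237243652344, -202.58035278320312), 32.45536804199219) 0.049751223893092694 1372
top ((506.2137451171875, -205.3270263671875), 32.064605712890625) 0.052463660777270826 243
```

View pics/end.png

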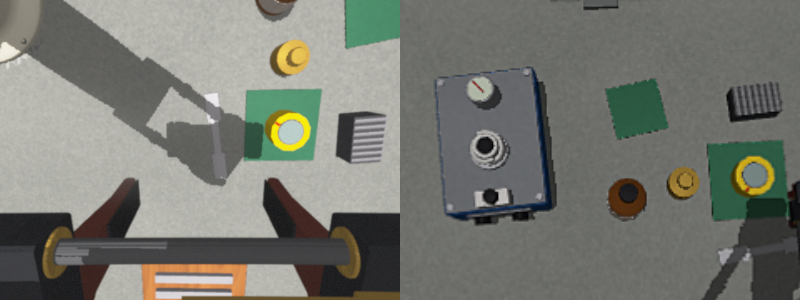

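The cap stands upright on the large mat, at (290,131) in the left view and (755,176) in the right. The neck is bare, and the bottle, weight, jaw block and specimen are where they were. I'm handing the job in.

```bash
python3 -c "
from bench import *
job_done();print(state()['time'])"
```

```text
the job is handed in; nothing more can be done
the job is handed in; nothing more can be done
```

The cap is unscrewed and standing upright on the large green mat, and the job was handed in at about 33 s. **The grip was about 30 N, not the light 20 N you asked for.** The gripper's `close()` has a fixed force and refused every force setting I tried. 30 N is right at your limit, and no reading shows what the pads actually pressed with.

- **Unscrewing:** I held the cap on two flats and turned it 185° counter-clockwise in one go, letting it rise with its thread. The wrist force stayed at 3 N or less, and the cap did not slip in the jaws.
- **Setting down:** Touchdown pressed on the cap with about 5–6 N at most, and about 5 N was still on it when I let go. That is light but not zero.
- **Final position:** The wrist and top cameras put the cap within about 2 mm of the mat's centre, with its top at the right height for standing on its skirt.
- **Surroundings:** In the last picture the bottle, jaw block, weight, specimen, gauge and valve block look undisturbed. I judged this by eye and did not re-measure them. The arm was clear of everything.

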